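# Set up the hand rest over the embossed foil panel

## Robot

A 6-joint arm with a two-finger parallel gripper is mounted at the origin on the work surface. World frame = base frame: x ahead of the robot, y to its left, z up, the work surface at z = 0. Lengths are in m, angles in rad, forces in N, time in s.
With the tool pointing down it reaches from about 0.375 to 0.9 m from the base axis. Payload 3.1 kg.
Tool frame: the origin (TCP) lies on the centre line of the jaws, within the pads' length; the fingertips stand 22 mm ahead of it and the grasp point (between the pads) lies 3 mm ahead of it; z points along the fingers, y is the line along which they close (so a half turn about z gives the same grasp; the last joint's range is limited). The gripper opens to 85 mm and grips with 20 to 120 N. Pads are 22 mm wide; open, the fingers measure 114 mm over their backs; the gripper's body (76 mm by 85 mm) begins 54 mm behind the grasp point. The pads swing forward as they close: fully open they stand 13 mm farther back than shut.
Start: joints at [-1.486, 0.527, 1.433, -0, 1.181, -0.178], TCP at [0.162, -0.604, 0.253] pointing down, gripper open.
Joint ranges: [-3.08, 3.08], [-0.75, 2.2], [0.22, 2.44], [-1.43, 4.57], [0, 2.65], [-2.85, 2.85]. Speed limits (rad/s): [2.79, 2.79, 3.14, 3.14, 3.14, 3.14].

## Interface

Orientations are given as a unit quaternion [x, y, z, w].
In Python, from station import sense, eyes, job gives the robot as it stands.
- The arm moves only by the shell command python3 -m pendant 'ROWS' [FORCE]. ROWS is rows parted by semicolons, their numbers by spaces, 1 to 20 of them, each of 5 numbers: dx, dy, dz in m, then a turn about the tool's z in rad, then the opening from 0.0 (shut) to 1.0 (fully open); each row is the pose to reach, as a shift and turn from the pose commanded when the command began, along the tool's axes at that moment; what a row does not reach only later rows make up. A row lasts 1/10 s, in which the tool goes at most 0.05 m and 0.15 rad, less where a joint would pass 70% of its speed; a pose out of reach is approached as far as the arm can. The fingers move at their own pace and stop on an object; FORCE is the grip in N (left out, the last holds). Time passes only in rows, so rows that do not move let the fingers close. It prints the time, the measured TCP pose, the force, the opening and the grip force at its end.
- sense(): the state, without advancing time (a new reading comes with each control period).
- eyes.snapshot(name): name is "scene" or "top" or "wrist"; returns a dict with "pixels" (420x560x3 uint8, red, green, blue), "range_z" (420x560 float32, m along the optical axis (not along the pixel's ray), 0 where there is no reading), "fov_y" (degrees; the focal length in pixels is half the picture's height over the tangent of half this angle, whatever the lens; pixels are square), "cx", "cy" (the principal point, pixels), "R" (3x3) and "t" (3): a world point X has camera coordinates R X + t; the wrist camera has in their place "hand_eye" (4x4, takes a point from camera to tool coordinates, whose origin is the TCP and whose axes are the flange's). Camera axes: x right, y down, z forward; pixel columns grow to the right and rows downward; lengths in m; the calibration is good to about 2 mm. A picture is of the moment at which its call begins: read the wrist's pose just before it.
- job.sign_off(): hands the job in; it is judged then, once.
The state is a dict: "t": time; "q": joint angles; "qd": joint speeds; "tau": joint torques, N m; "tcp_pos": TCP position; "tool_rot": TCP orientation; "force": force on the tool from outside, world axes, zero at the start; "ft_torque": the same for the moment, N m; "finger_gap": opening from 0.0 (shut) to 1.0 (fully open); "gripper_force": force on a finger pad.
Only numpy, scipy, OpenCV 4.12 (cv2) and the standard library are available. Lean on these libraries where they do the work, as an engineer would, in place of code of your own. Each camera call takes 0.05 s, during which the arm holds its last target. There are 200 camera calls.

## Task

Set up the hand rest over the embossed foil panel, keeping everything off the foil. On the steel base plate, centred, stack the two wooden packers that together bring it exactly to the height of the riser block, then lay the long wooden bridge level across riser and packers, its centre line over the middle of both. Finally stand the large brass weight on the bridge above the packers and the small one above the riser; leave the unneeded packer where it lies.

Things in the scene. Friction and masses are not known exactly. Their poses are not given: they have to be found in the camera images.
- panel: Gold-coloured foil-covered board lying fixed on the table, 220 mm (its x) by 116 mm (its y), 5 mm thick, with relief up to 2 mm more (the relief is only seen). Origin: centre of its underside. It lies between riser and base plate and nothing may touch it.
- riser: Fixed brown wooden block standing on the table on one side of the panel (left or right), 50 x 50 mm, 48 mm high. Origin: centre of its underside, on the table; z up, x and y along its edges.
- base_plate: Fixed dark steel plate on the table on the other side of the panel, 70 x 70 mm, 8 mm thick. Origin: centre of its underside, on the table; z up. Centre to centre the riser stands 195 to 235 mm from it.
- packer_thin: Loose square pale wooden packer lying flat, 50 x 50 mm, 10 mm thick (the thinnest of three). Origin: centre of its underside; z up, x and y along its edges. About 20 g.
- packer_mid: Loose square pale wooden packer lying flat, 50 x 50 mm, 20 mm thick (the middle one of three). Origin: centre of its underside; z up, x and y along its edges.
- packer_thick: Loose square pale wooden packer lying flat, 50 x 50 mm, 30 mm thick (the thickest of three). Origin: centre of its underside; z up, x and y along its edges. About 50 g.
- bridge: Loose straight pale wooden bar lying flat on the table at the far left or far right, 280 mm long (its x), 40 mm wide (its y), 14 mm thick. Origin: centre of its underside, midway along; z up. About 110 g.
- weight_large: Loose brass weight standing upright: round body 36 mm across and 30 mm high with a small knob on top (20 mm across), 48 mm high in all. Origin: centre of its underside; z up. About 0.28 kg.
- weight_small: Loose brass weight standing upright: round body 26 mm across and 26 mm high with a small knob on top (14 mm across), 38 mm high in all. Origin: centre of its underside; z up. About 0.12 kg.

How it is judged:
By the outcome, as a careful person would: the job done as asked, in the order asked, and still so for the second after the job is handed in, with the robot touching nothing.
It also fails if it takes over 106 s, if anything falls off the work surface, if the arm or the gripper's body presses on something with over 40 N, if the wrist force passes 120 N, or if a joint passes its speed limit or range.

## Working session

There is one attempt and no reset: what is moved stays moved. The work goes in short steps, Python scripts to look and compute and a shell command to move; the robot and the scene stay as the last step left them, time stands still between calls to the robot, and variables do not carry over. Pictures are saved under pics/ and viewed, at most 14 in all, crops included, and the job is handed in when it is done.

```bash
mkdir -p pics; ls
cat > h.py <<'E'
from station import sense, eyes, job
import numpy as np, cv2
def snap(n,f=None):
    s=sense(); d=eyes.snapshot(n); d['s']=s
    if f: cv2.imwrite('pics/'+f+'.png',cv2.cvtColor(d['pixels'],cv2.COLOR_RGB2BGR))
    return d
def cloud(d):
    h,w=d['range_z'].shape; f=h/2/np.tan(np.radians(d['fov_y'])/2)
    u,v=np.meshgrid(np.arange(w),np.arange(h)); z=d['range_z']
    P=np.stack([(u-d['cx'])/f*z,(v-d['cy'])/f*z,z],-1)
    return (P-np.array(d['t']))@np.array(d['R'])
E
python3 - <<'E'
from h import *
s=sense();print(s)
for n in('scene','top'):
    d=snap(n,n+'0');print(n,d['fov_y'],d['cx'],d['cy'],d['R'],d['t'],(d['range_z']>0).mean())
    np.savez(n+'0.npz',**{k:d[k] for k in('pixels','range_z','fov_y','cx','cy','R','t')})
E
```

```text
pics
{'t': 0.0, 'q': array([-1.48651516e+00,  5.28432723e-01,  1.43390042e+00,  9.52103587e-06,
        1.18138110e+00, -1.78529435e-01]), 'qd': array([ 0.00041579, -0.00226885, -0.0003993 ,  0.00040036,  0.00022854,
        0.00059335]), 'tau': array([ 4.66602705e-04, -4.42347193e+01, -1.78023326e+01, -3.20380814e-04,
        8.36843450e-03,  1.12681371e-05]), 'tcp_pos': array([ 0.16232874, -0.60286611,  0.2523547 ]), 'tool_rot': array([ 9.91378419e-01,  1.31025586e-01,  5.43678533e-05, -1.05941019e-03]), 'force': array([-0.02700877,  0.1985554 , -0.40395686]), 'ft_torque': array([-0.03372231,  0.00186521,  0.01639453]), 'gripper_force': 0.0, 'finger_gap': 0.9998682141448539}
scene 56.32774941517169 274.60496972625634 212.86633669604578 [[ 0.85157031  0.52395795  0.01720674]
 [ 0.35405808 -0.55061255 -0.75595548]
 [-0.38661464  0.64984143 -0.65439685]] [-0.42375052 -0.12415494  1.14057711] 0.9958928571428571
top 57.96268712739864 276.1159119118582 214.57021224783395 [[-0.00425669 -0.99997038 -0.00641321]
 [-0.98910433  0.00515401 -0.147126  ]
 [ 0.1471547   0.00571706 -0.98909697]] [0.02405333 0.49262835 1.03031777] 0.9960076530612245
```

View pics/scene0.png

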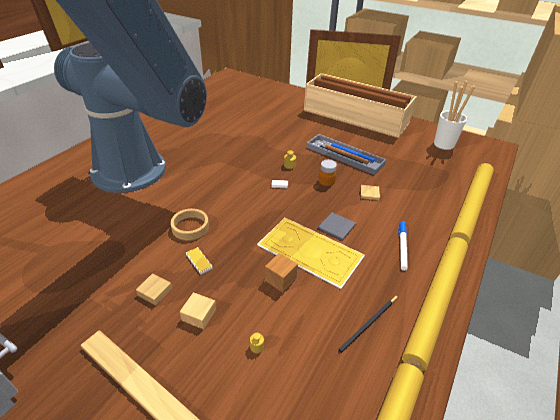

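View pics/top0.png

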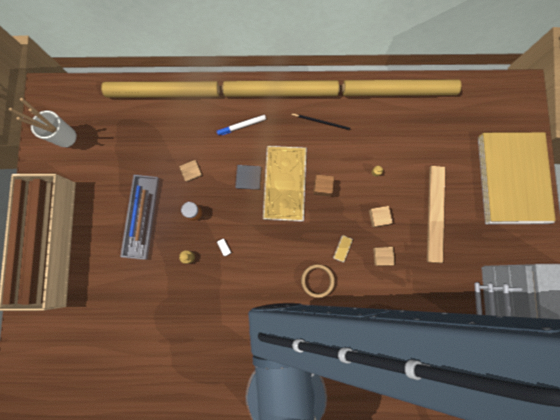

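The top view shows the base plate at (248,177), panel (285,183) and riser (324,184). The packers are at (190,171), (381,216) and (384,256), the bridge at (436,214), the small weight at (378,171) and the large one at (187,257). In the scene view the same objects are visible without occlusion.

Run:
```python
from h import *
top=dict(np.load('top0.npz')); P=cloud(top)
T=dict(plate=(248,177),riser=(324,184),pA=(190,171),pB=(381,216),pC=(384,256),bridge=(436,214),small=(378,171),large=(187,257),panel=(285,183))
hts=dict(plate=.008,riser=.048,panel=.005,bridge=.014)
f=210/np.tan(np.radians(float(top['fov_y']))/2)
C=-top['R'].T@top['t']
for n,(u,v) in T.items():
    z=np.median(P[v-2:v+3,u-2:u+3,2])
    loc=P[...,2]; 
    m=((loc>z-.005)&(loc<z+.008)&(np.abs(P[...,0]-P[v,u,0])<.2)).astype(np.uint8)
    if n in('plate','panel'): # colour
        c=top['pixels'][v-2:v+3,u-2:u+3].reshape(-1,3).mean(0); m=(np.linalg.norm(top['pixels']-c,axis=2)<(25 if n=='plate' else 90)).astype(np.uint8)
    k,l=cv2.connectedComponents(m,connectivity=4); r=(l==l[v,u])
    pts=P[r][:,:2].astype(np.float32)
    (cx,cy),(w,h),a=cv2.minAreaRect(pts)
    print(n,'z',round(float(z),4),len(pts),'c',np.round([cx,cy],4),np.round(pts.mean(0),4),'wh',np.round([w,h],3),'ang',round(a,1))
```

```text
plate z 0.0078 528 c [0.4895 0.0829] [0.6074 0.1036] wh [0.326 0.079] ang 9.9
riser z 0.0466 312 c [ 0.5792 -0.1142] [ 0.5788 -0.1136] wh [0.05  0.051] ang 84.9
pA z 0.0103 276 c [0.6303 0.2738] [0.6298 0.2735] wh [0.05 0.05] ang 22.4
pB z 0.0293 316 c [ 0.4897 -0.2764] [ 0.4889 -0.276 ] wh [0.05  0.051] ang 9.0
pC z 0.0195 320 c [ 0.3769 -0.2823] [ 0.3769 -0.2818] wh [0.05  0.051] ang 2.0
bridge z 0.0134 1376 c [ 0.4994 -0.439 ] [ 0.4958 -0.4379] wh [0.042 0.28 ] ang 84.7
small z 0.0282 51 c [ 0.6239 -0.2741] [ 0.6225 -0.2719] wh [0.024 0.023] ang 38.6
large z 0.044 42 c [0.3774 0.274 ] [0.3776 0.2738] wh [0.018 0.017] ang 47.4
panel z 0.0064 2976 c [0.5211 0.0013] [ 0.59   -0.0028] wh [0.119 0.372] ang 86.7
```

```bash
cat >> h.py <<'E'
def yaw(s):
    x,y,z,w=s['tool_rot']; return np.degrees(np.arctan2(2*(x*y+z*w),1-2*(y*y+z*z)))
def goto(x,y,z,yw):
    "print the row that brings the measured TCP to x,y,z, tool x at yaw yw deg (or +180)"
    s=sense(); a=yaw(s); p=np.array([x,y,z])-s['tcp_pos']; c,n=np.cos(np.radians(a)),np.sin(np.radians(a))
    t=(yw-a+90)%180-90
    print('t',round(s['t'],2),'yaw',round(a,2),'dx dy dz',np.round([c*p[0]+n*p[1], n*p[0]-c*p[1], -p[2]],4),'turn',round(np.radians(-t),4),'rows',np.ceil(np.abs(p).max()/.05))
def wcloud(d):
    from scipy.spatial.transform import Rotation as R
    h,w=d['range_z'].shape; f=h/2/np.tan(np.radians(d['fov_y'])/2)
    u,v=np.meshgrid(np.arange(w),np.arange(h)); z=d['range_z']
    P=np.stack([(u-d['cx'])/f*z,(v-d['cy'])/f*z,z],-1); H=np.array(d['hand_eye'])
    P=P@H[:3,:3].T+H[:3,3]
    return P@R.from_quat(d['s']['tool_rot']).as_matrix().T+d['s']['tcp_pos']
def rect(P,m,tag=''):
    "largest blob of mask m -> centre, size, edge angle"
    k,l,st,_=cv2.connectedComponentsWithStats(m.astype(np.uint8),connectivity=4)
    r=l==1+np.argmax(st[1:,4]); pts=P[r][:,:2].astype(np.float32); (cx,cy),wh,a=cv2.minAreaRect(pts)
    v,u=np.nonzero(r); print(tag,len(pts),'px',u.min(),u.max(),v.min(),v.max(),'c',np.round([cx,cy],4),'mean',np.round(pts.mean(0),4),'wh',np.round(wh,4),'a',round(a,1),'z',round(float(np.median(P[r][:,2])),4))
E
python3 - <<'E'
from h import *
top=dict(np.load('top0.npz')); P=cloud(top); px=top['pixels']; hsv=cv2.cvtColor(px,cv2.COLOR_RGB2HSV)
print(hsv[177,246:250].tolist(), hsv[177,220:224].tolist())
box=np.zeros(hsv.shape[:2],bool); box[155:200,225:265]=1
rect(P,box&(hsv[...,1]<90),'plate')
box[:]=0; box[140:230,255:312]=1
rect(P,box&(hsv[...,0]>18)&(hsv[...,1]>90)&(hsv[...,2]>120),'panel')
goto(.55,.19,.28,0)
d=snap('wrist');print(d['hand_eye'],d['fov_y'])
E
```

```text
[[126, 11, 111], [110, 7, 108], [120, 7, 109], [150, 7, 107]] [[11, 141, 119], [11, 139, 121], [11, 136, 120], [11, 144, 117]]
plate 588 px 235 260 165 189 c [0.49   0.0847] mean [0.6062 0.1037] wh [0.3277 0.0829] a 9.9 z 0.0069
panel 2697 px 264 305 147 219 c [0.5185 0.0013] mean [ 0.5903 -0.003 ] wh [0.1145 0.3665] a 86.9 z 0.0045
t 0.1 yaw 15.06 dx dy dz [ 0.5803 -0.665  -0.0276] turn 0.2628 rows 16.0
[[-4.92629142e-04 -9.63524860e-01 -2.67618389e-01  6.81206884e-02]
 [ 9.99999306e-01 -7.60958498e-04  8.98942824e-04  1.16853640e-03]
 [-1.06980025e-03 -2.67617760e-01  9.63524566e-01 -1.21438935e-01]
 [ 0.00000000e+00  0.00000000e+00  0.00000000e+00  1.00000000e+00]] 70.71743020129877
```

```bash
python3 -c "
from h import *
goto(.56,.13,.28,22.4)"
```

```text
t 0.15 yaw 15.06 dx dy dz [ 0.5744 -0.6045 -0.0275] turn -0.1281 rows 15.0
```

```bash
R="0"; python3 -m pendant '.05 -.05 -.027 0 1;.1 -.1 -.027 0 1;.15 -.15 -.027 0 1;.2 -.2 -.027 0 1;.25 -.25 -.027 0 1;.3 -.3 -.027 0 1;.35 -.35 -.027 -.128 1;.4 -.4 -.027 -.128 1;.45 -.45 -.027 -.128 1;.5 -.5 -.027 -.128 1;.574 -.604 -.027 -.128 1;.574 -.604 -.027 -.128 1;.574 -.604 -.027 -.128 1;.574 -.604 -.027 -.128 1;.574 -.604 -.027 -.128 1;.574 -.604 -.027 -.128 1;.574 -.604 -.027 -.128 1;.574 -.604 -.027 -.128 1;.574 -.604 -.027 -.128 1;.574 -.604 -.027 -.128 1'
python3 - <<'E'
from h import *
s=sense();print(s['tcp_pos'],yaw(s))
d=snap('wrist','w1'); import pickle; pickle.dump(d,open('w1.pkl','wb'))
E
```

```text
t: 2.15
tcp_pos: [0.559, 0.128, 0.28]
tool_rot: [0.981, 0.194, -0.001, 0.0]
force: [0.3, -0.4, -0.5]
finger_gap: 0.999
gripper_force: 0.0
[0.55900016 0.12804341 0.27996285] 22.358383832895637
```

View pics/w1.png

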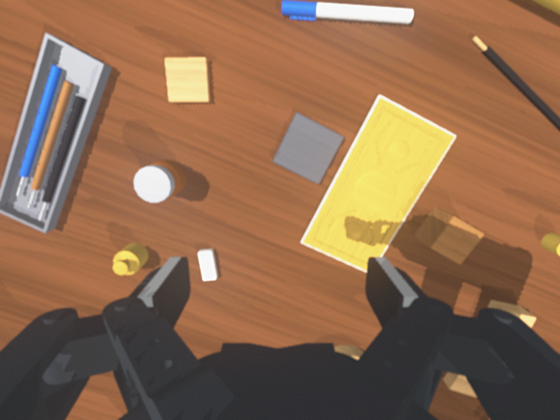

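The wrist view shows the thin packer at (188,80), plate (308,148), panel (379,183), riser (450,237) and large weight (128,260).

Run:
```python
from h import *
import pickle
d=pickle.load(open('w1.pkl','rb')); P=wcloud(d); hsv=cv2.cvtColor(d['pixels'],cv2.COLOR_RGB2HSV); print((d['range_z']>0).mean())
ok=d['range_z']>0
def b(u0,u1,v0,v1):
    m=np.zeros(ok.shape,bool); m[v0:v1,u0:u1]=1; return m&ok
Z=P[...,2]
rect(P,b(150,225,45,115)&(Z>.005),'thin')
rect(P,b(255,365,100,200)&(hsv[...,1]<90),'plate')
rect(P,b(295,465,85,280)&(Z>.0025)&(hsv[...,0]>20)&(hsv[...,1]>60)&(hsv[...,2]>150),'panel')
rect(P,b(410,500,200,275)&(Z>.043),'riser')
rect(P,b(100,160,235,280)&(Z>.035),'large')
```

```text
0.9958801020408163
thin 1857 px 165 209 58 102 c [0.6319 0.2759] mean [0.6323 0.2756] wh [0.0499 0.0504] a 22.7 z 0.0108
plate 2994 px 273 343 112 183 c [0.6122 0.1049] mean [0.6132 0.1063] wh [0.0727 0.0719] a 85.9 z 0.0089
panel 11531 px 304 453 98 269 c [ 0.5948 -0.0027] mean [6.081e-01 4.000e-04] wh [0.1124 0.2155] a 86.8 z 0.0064
riser 1514 px 429 484 215 264 c [ 0.5807 -0.1121] mean [ 0.5814 -0.1099] wh [0.0513 0.0499] a 82.9 z 0.049
large 204 px 113 129 260 274 c [0.3792 0.276 ] mean [0.3805 0.2754] wh [0.0194 0.0191] a 46.9 z 0.0468
```

```bash
python3 - <<'E'
from h import *
import pickle
d=pickle.load(open('w1.pkl','rb')); P=wcloud(d); s=d['s']
for bx in((140,190,250,310),(366,420,250,310)):
    Q=P[bx[2]:bx[3],bx[0]:bx[1]].reshape(-1,3); Q=Q[(Q[:,2]>.15)]; print(len(Q), s['tcp_pos'][2]-np.percentile(Q[:,2],[0,2,10]))
goto(.631,.275,.06,22.5)
E
python3 -m pendant '0 0 0 0 .68' 40; python3 -m pendant '0 0 0 0 .68;0 0 0 0 .68;0 0 0 0 .68;0 0 0 0 .68'
python3 - <<'E'
from h import *
d=snap('wrist'); P=wcloud(d); s=d['s']; print(s['finger_gap'])
for bx in((140,230,240,310),(330,420,240,310)):
    Q=P[bx[2]:bx[3],bx[0]:bx[1]].reshape(-1,3); Q=Q[(Q[:,2]>.15)]; print(len(Q), s['tcp_pos'][2]-np.percentile(Q[:,2],[0,2,10]))
E
```

```text
2177 [0.00916274 0.00586465 0.00142945]
2272 [0.00865143 0.00571173 0.00109042]
t 2.2 yaw 22.31 dx dy dz [ 0.1224 -0.109   0.2201] turn -0.0033 rows 5.0
t: 2.3
tcp_pos: [0.5594, 0.1276, 0.2804]
tool_rot: [0.981, 0.193, -0.0, 0.0]
force: [-0.3, -0.4, -0.5]
finger_gap: 0.857
gripper_force: 0.0
t: 2.7
tcp_pos: [0.5598, 0.1287, 0.2804]
tool_rot: [0.981, 0.194, 0.0, -0.0]
force: [-0.1, 0.0, 0.2]
finger_gap: 0.683
gripper_force: 0.0
0.6827159113936174
2856 [0.01771966 0.01269042 0.00602522]
2872 [0.01725337 0.01268829 0.00582603]
```

```bash
python3 -m pendant '.04 -.036 .03 -.003 .7;.08 -.072 .06 -.003 .7;.1215 -.108 .1 -.003 .7;.1215 -.108 .15 -.003 .7;.1215 -.108 .2 -.003 .7;.1215 -.108 .2 -.003 .7;.1215 -.108 .2 -.003 .7'; python3 -c "
from h import *
goto(.631,.275,.021,22.5)
d=snap('wrist','w2');P=wcloud(d);rect(P,(abs(P[...,2]-.0105)<.003)&(abs(P[...,0]-.63)<.05)&(abs(P[...,1]-.275)<.05),'thin')"
```

```text
t: 3.45
tcp_pos: [0.6273, 0.2749, 0.0746]
tool_rot: [0.981, 0.196, -0.005, 0.0]
force: [-0.8, -0.3, -0.2]
finger_gap: 0.701
gripper_force: 0.0
t 3.45 yaw 22.63 dx dy dz [0.0035 0.0013 0.0536] turn 0.0022 rows 2.0
thin 5432 px 237 314 188 260 c [0.6318 0.2766] mean [0.633  0.2771] wh [0.0504 0.0502] a 22.8 z 0.0108
```

```bash
python3 -m pendant '0 0 0.02 0 .7;0 0 .04 0 .7;0.0005 0 .058 0 .7;0.0005 0 .058 0 .7;0.0005 0 .058 0 .7;0.0005 0 .058 0 .7'; python3 -c "
from h import *
goto(.6315,.2757,.021,22.6)"
```

```text
t: 4.1
tcp_pos: [0.6326, 0.2754, 0.024]
tool_rot: [0.981, 0.196, 0.001, -0.0]
force: [-0.2, -0.4, 0.0]
finger_gap: 0.702
gripper_force: 0.0
t 4.1 yaw 22.56 dx dy dz [-0.0009 -0.0007  0.003 ] turn -0.0008 rows 1.0
```

```bash
python3 -m pendant '-.001 -.0007 .002 0 .7;-.001 -.0007 .002 0 .3;-.001 -.0007 .002 0 .3;-.001 -.0007 .002 0 .3;-.001 -.0007 .002 0 .3;-.001 -.0007 .002 0 .3;-.001 -.0007 .002 0 .3' 30; python3 -m pendant '0 0 -.03 0 .3;0 0 -.08 0 .3;0 0 -.1 0 .3;0 0 -.1 0 .3;0 0 -.1 0 .3;0 0 -.1 0 .3' ; python3 -c "
from h import *
goto(.6115,.105,.10,-5)
d=snap('wrist','w3')
P=wcloud(d); hsv=cv2.cvtColor(d['pixels'],cv2.COLOR_RGB2HSV)
Z=P[...,2]; tz=d['s']['tcp_pos']
rect(P,(Z>.08)&(hsv[...,1]>60)&(hsv[...,2]>120)&(np.hypot(P[...,0]-tz[0],P[...,1]-tz[1])<.05),'held'); print(tz,yaw(d['s']))"
```

```text
t: 4.8
tcp_pos: [0.6306, 0.2757, 0.0212]
tool_rot: [0.981, 0.196, 0.001, -0.0]
force: [-1.2, 0.4, 5.3]
finger_gap: 0.577
gripper_force: 32.1
t: 5.4
tcp_pos: [0.6288, 0.275, 0.1182]
tool_rot: [0.981, 0.196, -0.002, 0.0]
force: [0.3, 0.2, -0.4]
finger_gap: 0.572
gripper_force: 31.5
t 5.4 yaw 22.56 dx dy dz [-0.0812  0.1504  0.0182] turn 0.481 rows 4.0
held 9886 px 224 330 215 312 c [0.6305 0.2745] mean [0.6331 0.2754] wh [0.0509 0.0523] a 22.7 z 0.1076
[0.62875127 0.27503966 0.11815555] 22.560951406273407
```

View pics/w3.png

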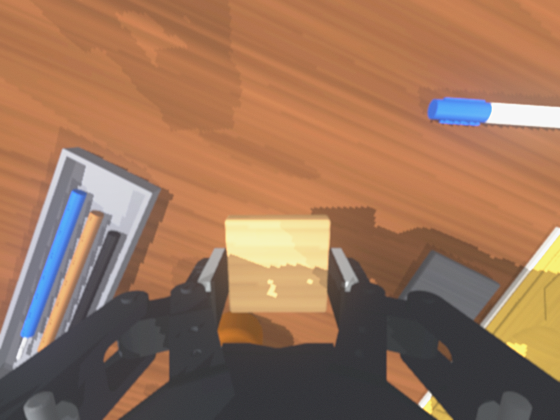

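The thin packer sits squarely between the pads (225–330, 217–312). I'll close along world x for placing, so the fingers stay away from the panel.

```bash
python3 -c "
from h import *
goto(.61,.02,.2,84)"
```

```text
t 5.45 yaw 22.56 dx dy dz [-0.1152  0.2283 -0.082 ] turn -1.0724 rows 6.0
```

```bash
python3 -m pendant '0 0 -.05 -.1 .3;-.03 .05 -.082 -.25 .3;-.06 .1 -.082 -.4 .3;-.08 .15 -.082 -.55 .3;-.1 .19 -.082 -.7 .3;-.115 .228 -.082 -.85 .3;-.115 .228 -.082 -1 .3;-.115 .228 -.082 -1.072 .3;-.115 .228 -.082 -1.072 .3;-.115 .228 -.082 -1.072 .3;-.115 .228 -.082 -1.072 .3;-.115 .228 -.082 -1.072 .3'
cat > look.py <<'E'
from h import *
import sys
d=snap('wrist',sys.argv[1])
P=wcloud(d); hsv=cv2.cvtColor(d['pixels'],cv2.COLOR_RGB2HSV); Z=P[...,2]; t=d['s']['tcp_pos']; print(t,yaw(d['s']))
ok=d['range_z']>0
rect(P,ok&(Z>t[2]-.03)&(hsv[...,1]>60)&(hsv[...,2]>120)&(np.hypot(P[...,0]-t[0],P[...,1]-t[1])<.05),'held')
near=lambda x,y,r:ok&(abs(P[...,0]-x)<r)&(abs(P[...,1]-y)<r)
for T,x,y,c in(('plate',.612,.105,hsv[...,1]<90),('riser',.58,-.112,Z>.043)):
    try: rect(P,near(x,y,.055)&c,T)
    except Exception as e: print(T,'none')
E
python3 look.py w4
```

```text
t: 6.65
tcp_pos: [0.6114, 0.0216, 0.202]
tool_rot: [0.743, 0.669, -0.0, -0.0]
force: [0.1, -0.0, 0.0]
finger_gap: 0.576
gripper_force: 31.5
[0.61139346 0.02157792 0.20198535] 84.00364773708309
held 9881 px 215 335 215 312 c [0.611 0.022] mean [0.6123 0.0246] wh [0.0508 0.0595] a 84.3 z 0.1916
plate 5109 px 232 303 71 147 c [0.6119 0.106 ] mean [0.6124 0.1067] wh [0.0727 0.0715] a 85.8 z 0.0089
riser 1357 px 239 285 313 342 c [ 0.5803 -0.1182] mean [ 0.5805 -0.1175] wh [0.0393 0.0498] a 82.7 z 0.049
```

View pics/w4.png

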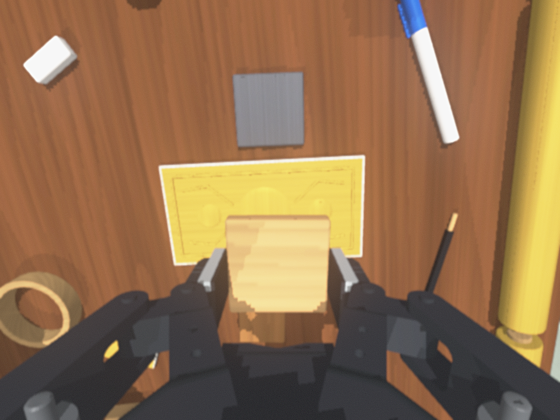

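The held packer's front edge is at about row 217, and the plate is at (232–303, 71–147).

Run:
```python
from h import *
d=snap('wrist'); H=np.array(d['hand_eye']); f=210/np.tan(np.radians(d['fov_y'])/2)
g=cv2.cvtColor(d['pixels'],cv2.COLOR_RGB2HSV)[...,2].astype(float); print(d['range_z'][205:225:2,278],d['range_z'][300:320:2,278])
def pt(u,v,zt):
    r=H[:3,:3]@np.array([(u-d['cx'])/f,(v-d['cy'])/f,1]); return H[:3,3]+r*(zt-H[2,3])/r[2]
for uv in((278,215),(278,216),(278,217),(278,312),(227,250),(329,250)): print(uv,pt(*uv,.0112))
P=wcloud(d)
goto(.612,.1055,.06,85)
```

```text
[0.3264207  0.32771847 0.32757965 0.32897383 0.3287801  0.1468248
 0.14254645 0.13881059 0.13889353 0.13807745] [0.1499509  0.15001284 0.14925872 0.151329   0.1501323  0.15136985
 0.15260816 0.31673005 0.31663364 0.31813037]
(278, 215) [0.02750665 0.00091501 0.0112    ]
(278, 216) [0.02701842 0.00091502 0.0112    ]
(278, 217) [0.02652927 0.00091503 0.0112    ]
(278, 312) [-0.02460606  0.00091589  0.0112    ]
(227, 250) [ 0.00987665 -0.02374246  0.0112    ]
(329, 250) [0.00981943 0.02558724 0.0112    ]
t 6.75 yaw 84.02 dx dy dz [ 0.0836 -0.0082  0.1422] turn -0.0172 rows 3.0
```

```bash
python3 -c "
from h import *
goto(.611,.1045,.06,85.5)"; python3 -m pendant '.03 0 .03 -.02 .3;.06 -.005 .06 -.026 .3;.0825 -.008 .1 -.026 .3;.0825 -.008 .142 -.026 .3;.0825 -.008 .142 -.026 .3;.0825 -.008 .142 -.026 .3;.0825 -.008 .142 -.026 .3;.0825 -.008 .142 -.026 .3'; python3 -c "
from h import *
goto(.611,.1045,.0295,85.5)"
```

```text
t 6.75 yaw 84.02 dx dy dz [ 0.0825 -0.0091  0.1422] turn -0.0259 rows 3.0
t: 7.55
tcp_pos: [0.6143, 0.1031, 0.0632]
tool_rot: [0.735, 0.678, 0.002, 0.002]
force: [0.6, 0.6, 0.3]
finger_gap: 0.57
gripper_force: 31.5
t 7.55 yaw 85.43 dx dy dz [ 0.0011 -0.0034  0.0337] turn -0.0013 rows 1.0
```

```bash
python3 -m pendant '0 -.001 .02 0 .3;0 -.001 .02 0 .3;0 -.001 .02 0 .3;0 -.001 .02 0 .3;0 -.001 .02 0 .3'; python3 -c "
from h import *
goto(.611,.1045,.0295,85.5)"
```

```text
t: 8.05
tcp_pos: [0.6119, 0.1037, 0.0414]
tool_rot: [0.735, 0.679, 0.001, 0.001]
force: [0.3, -0.5, 0.5]
finger_gap: 0.576
gripper_force: 31.5
t 8.05 yaw 85.47 dx dy dz [ 0.0008 -0.001   0.0119] turn -0.0005 rows 1.0
```

```bash
python3 -m pendant '.0005 -.0008 .005 0 .3;.0005 -.0008 .01 0 .3;.0005 -.0008 .0115 0 .3;.0005 -.0008 .0115 0 .3;.0005 -.0008 .0115 0 .3'; python3 -c "
from h import *
goto(.611,.1045,.0295,85.5)"
```

```text
t: 8.55
tcp_pos: [0.6102, 0.1044, 0.0292]
tool_rot: [0.734, 0.679, -0.0, -0.0]
force: [-1.5, -0.6, 4.9]
finger_gap: 0.574
gripper_force: 32.1
t 8.55 yaw 85.48 dx dy dz [ 0.0002  0.0008 -0.0003] turn -0.0003 rows 1.0
```

```bash
python3 -m pendant '0 .0008 0 0 .7;0 .0008 0 0 .7;0 .0008 0 0 .7;0 .0008 -.02 0 .7;0 .0008 -.06 0 .7;-.02 0 -.1 0 .7;-.06 0 -.14 0 .7;-.085 0 -.17 0 .7;-.085 0 -.17 0 .7;-.085 0 -.17 0 .7;-.085 0 -.17 0 .7;-.085 0 -.17 0 .7'
python3 - <<'E'
from h import *
d=snap('wrist','w5'); P=wcloud(d); hsv=cv2.cvtColor(d['pixels'],cv2.COLOR_RGB2HSV); Z=P[...,2]; print(d['s']['tcp_pos'],yaw(d['s']))
ok=(d['range_z']>0)&(abs(P[...,0]-.612)<.055)&(abs(P[...,1]-.105)<.055)
rect(P,ok&(Z>.0145),'thin'); rect(P,ok&((hsv[...,1]<90)|(Z>.0145)),'plate')
goto(.49,-.2755,.15,82)
E
```

```text
t: 9.75
tcp_pos: [0.6026, 0.0207, 0.197]
tool_rot: [0.734, 0.679, -0.001, -0.002]
force: [0.7, 0.7, -0.0]
finger_gap: 0.702
gripper_force: 0.0
[0.60261303 0.02070607 0.19696257] 85.54341272709719
thin 2815 px 253 305 81 135 c [0.6112 0.1047] mean [0.6113 0.1049] wh [0.0495 0.05  ] a 85.7 z 0.0189
plate 5239 px 244 316 70 144 c [0.6121 0.1063] mean [0.6124 0.1063] wh [0.0711 0.0719] a 85.5 z 0.0178
t 9.8 yaw 85.55 dx dy dz [-0.3041 -0.0894  0.047 ] turn 0.0619 rows 6.0
```

View pics/w5.png

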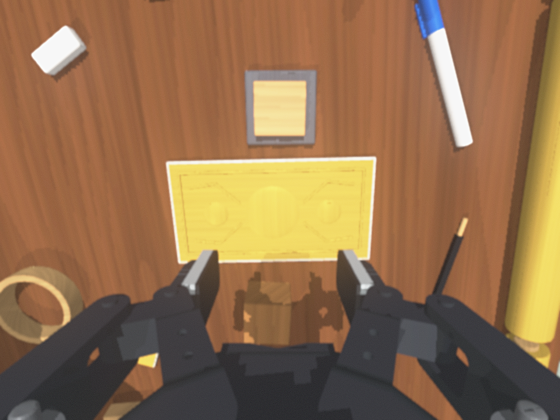

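The thin packer shows centred on the plate (253–305, 81–135 within 244–316, 70–144).

```bash
python3 -m pendant '-.05 -.015 0 -.04 .72;-.1 -.03 0 -.08 .72;-.15 -.045 0.01 -.12 .72;-.2 -.06 .02 -.16 .72;-.25 -.075 .03 -.2 .72;-.304 -.09 .047 -.235 .72;-.304 -.09 .047 -.235 .72;-.304 -.09 .047 -.235 .72;-.304 -.09 .047 -.235 .72;-.304 -.09 .047 -.235 .72'
python3 - <<'E'
from h import *
d=snap('wrist','w6'); P=wcloud(d); Z=P[...,2]; print(d['s']['tcp_pos'],yaw(d['s']))
rect(P,(d['range_z']>0)&(abs(P[...,0]-.49)<.045)&(abs(P[...,1]+.275)<.05)&(abs(Z-.031)<.006),'thick')
E
```

```text
t: 10.8
tcp_pos: [0.4904, -0.2748, 0.1516]
tool_rot: [0.649, 0.761, 0.0, -0.001]
force: [0.0, 0.3, 0.2]
finger_gap: 0.723
gripper_force: 0.0
[ 0.49042932 -0.27479058  0.15157668] 99.03637981888332
thick 3328 px 248 307 179 236 c [ 0.4913 -0.2747] mean [ 0.4911 -0.2736] wh [0.05   0.0499] a 9.2 z 0.0309
```

```bash
python3 -m pendant '0 0 .04 -.002 .72;0 0 .08 -.002 .72;0 0 .11 -.002 .72;0 0 .1225 -.002 .72;0 0 .1225 -.002 .72;0 0 .1225 -.002 .72;0 0 .1225 -.002 .72;0 0 .1225 -.002 .3;0 0 .1225 -.002 .3;0 0 .1225 -.002 .3;0 0 .1225 -.002 .3;0 0 .1225 -.002 .3'; python3 -m pendant '0 0 -.05 0 .3;0 0 -.1 0 .3;0 0 -.13 0 .3;0 0 -.15 0 .3;0 0 -.15 0 .3;0 0 -.15 0 .3'
python3 - <<'E'
from h import *
goto(.605,.02,.2,85.5)
E
```

```text
t: 12.05
tcp_pos: [0.491, -0.2771, 0.0311]
tool_rot: [0.649, 0.761, 0.0, 0.002]
force: [-0.0, 0.9, 7.1]
finger_gap: 0.577
gripper_force: 32.2
t: 12.65
tcp_pos: [0.4898, -0.2763, 0.1795]
tool_rot: [0.649, 0.761, -0.0, 0.0]
force: [0.6, 0.5, 0.2]
finger_gap: 0.582
gripper_force: 31.8
t 12.65 yaw 99.04 dx dy dz [ 0.2745  0.1604 -0.0205] turn 0.2364 rows 6.0
```

```bash
python3 -m pendant '.046 .027 -.0205 .04 .3;.092 .054 -.0205 .08 .3;.138 .081 -.0205 .12 .3;.184 .108 -.0205 .16 .3;.23 .135 -.0205 .2 .3;.2745 .1604 -.0205 .236 .3;.2745 .1604 -.0205 .236 .3;.2745 .1604 -.0205 .236 .3;.2745 .1604 -.0205 .236 .3;.2745 .1604 -.0205 .236 .3;.2745 .1604 -.0205 .236 .3'
python3 - <<'E'
from h import *
d=snap('wrist','w7'); P=wcloud(d); hsv=cv2.cvtColor(d['pixels'],cv2.COLOR_RGB2HSV); Z=P[...,2]; t=d['s']['tcp_pos']; print(t,yaw(d['s']))
ok=(d['range_z']>0)&(abs(P[...,0]-.612)<.055)&(abs(P[...,1]-.105)<.055)
rect(P,ok&(Z>.0145),'thin')
m=(d['range_z']>0)&(d['range_z']<.25)&(hsv[...,1]>60)&(hsv[...,2]>120)
rect(P,m,'held')
H=np.array(d['hand_eye']); f=210/np.tan(np.radians(d['fov_y'])/2)
def pt(u,v,zt):
    r=H[:3,:3]@np.array([(u-d['cx'])/f,(v-d['cy'])/f,1]); return H[:3,3]+r*(zt-H[2,3])/r[2]
z=d['range_z']; n=np.where(z[:,278]<.2)[0]; print(n[:3], [ (i) for i in np.where(np.diff(np.r_[z[230,:]])>.05)[0]],[ (i) for i in np.where(np.diff(np.r_[z[230,:]])<-.05)[0]])
print('front',pt(278,n[0]-.5,.001),t[2]-np.median(P[n[0]+10:n[0]+60,260:300,2]))
E
```

```text
t: 13.75
tcp_pos: [0.6047, 0.0185, 0.1993]
tool_rot: [0.735, 0.678, -0.0, -0.0]
force: [0.4, -0.5, -0.4]
finger_gap: 0.574
gripper_force: 31.8
[0.60471406 0.01847185 0.19930558] 85.40709662516926
thin 2820 px 250 302 79 133 c [0.6112 0.1046] mean [0.6114 0.105 ] wh [0.0498 0.0501] a 85.4 z 0.0189
held 12528 px 215 340 206 321 c [0.6057 0.0207] mean [0.6059 0.0255] wh [0.0512 0.0622] a 85.6 z 0.199
[206 207 208] [np.int64(0), np.int64(98), np.int64(258), np.int64(334)] [np.int64(97), np.int64(220), np.int64(257)]
front [0.03476653 0.00085164 0.001     ] 0.00027014578711764825
```

View pics/w7.png

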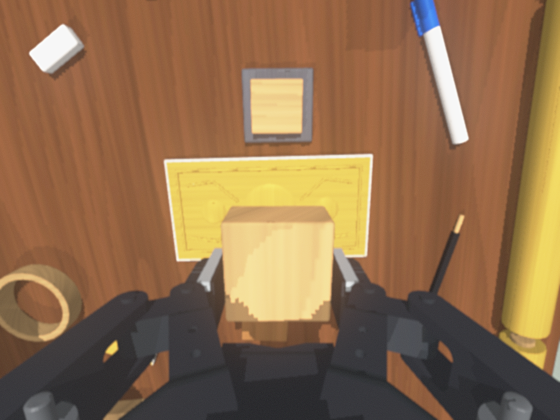

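```bash
python3 -c "
from h import *
goto(.6107,.1018,.07,85.5)"; python3 -m pendant '.03 0 .02 0 .3;.06 -.001 .05 -.001 .3;.0835 -.001 .09 -.001 .3;.0835 -.001 .129 -.001 .3;.0835 -.001 .129 -.001 .3;.0835 -.001 .129 -.001 .3;.0835 -.001 .129 -.001 .3;.0835 -.001 .129 -.001 .3;.0835 -.001 .129 -.001 .3;.0835 -.001 .129 -.001 .3'; python3 -c "
from h import *
goto(.6107,.1018,.0495,85.5)"
```

```text
t 13.8 yaw 85.41 dx dy dz [ 0.0835 -0.0008  0.1295] turn -0.0016 rows 3.0
t: 14.8
tcp_pos: [0.6115, 0.103, 0.0722]
tool_rot: [0.734, 0.679, 0.001, 0.001]
force: [-0.1, 0.8, -1.3]
finger_gap: 0.577
gripper_force: 31.7
t 14.8 yaw 85.56 dx dy dz [-0.0012 -0.0007  0.0227] turn 0.0011 rows 1.0
```

```bash
python3 -m pendant '-.0008 -.0005 .01 0 .3;-.0008 -.0005 .018 0 .3;-.0008 -.0005 .021 0 .3;-.0008 -.0005 .022 0 .3;-.0008 -.0005 .022 0 .3;-.0008 -.0005 .022 0 .3'; python3 -c "
from h import *
goto(.6107,.1018,.0495,85.5)"
```

```text
t: 15.4
tcp_pos: [0.6092, 0.1025, 0.0492]
tool_rot: [0.734, 0.679, -0.001, -0.001]
force: [-3.4, -0.2, 6.9]
finger_gap: 0.578
gripper_force: 32.7
t 15.4 yaw 85.6 dx dy dz [-0.0006  0.0016 -0.0003] turn 0.0018 rows 1.0
```

```bash
python3 -m pendant '0 .001 -.003 0 .3;0 .001 -.003 0 .3;0 .001 -.003 0 .3;0 .001 -.003 0 .3'; python3 -c "
from h import *
goto(.6107,.1018,.0495,85.5)"
```

```text
t: 15.8
tcp_pos: [0.6111, 0.1025, 0.0514]
tool_rot: [0.734, 0.679, -0.0, -0.0]
force: [0.0, 0.4, -0.5]
finger_gap: 0.576
gripper_force: 31.8
t 15.8 yaw 85.59 dx dy dz [-0.0007 -0.0003  0.0019] turn 0.0016 rows 1.0
```

```bash
python3 -m pendant '-.0006 0 .001 0 .3;-.0006 0 .002 0 .3;-.0006 0 .002 0 .3;-.0006 0 .002 0 .3;-.0006 0 .002 0 .7;-.0006 0 .002 0 .7;-.0006 0 .002 0 .7;-.0006 0 -.02 0 .7;-.0006 0 -.06 0 .7;-.04 0 -.1 0 .7;-.085 0 -.14 0 .7;-.085 0 -.15 0 .7;-.085 0 -.15 0 .7;-.085 0 -.15 0 .7;-.085 0 -.15 0 .7'
python3 - <<'E'
from h import *
d=snap('wrist','w8'); P=wcloud(d); hsv=cv2.cvtColor(d['pixels'],cv2.COLOR_RGB2HSV); Z=P[...,2]; print(d['s']['tcp_pos'],yaw(d['s']))
ok=(d['range_z']>0)&(abs(P[...,0]-.612)<.055)&(abs(P[...,1]-.105)<.055)
rect(P,ok&(Z>.043),'thick'); rect(P,ok&((hsv[...,1]<90)|(Z>.0145)),'plate')
rect(P,(d['range_z']>0)&(abs(P[...,0]-.58)<.045)&(abs(P[...,1]+.112)<.045)&(Z>.043),'riser')
goto(.5,-.43,.25,85.5)
E
```

```text
t: 17.3
tcp_pos: [0.6036, 0.0187, 0.2003]
tool_rot: [0.734, 0.68, -0.001, -0.001]
force: [-0.3, 1.4, -0.9]
finger_gap: 0.704
gripper_force: 0.0
[0.60356434 0.01866245 0.20034093] 85.62604560508821
thick 3410 px 251 308 75 134 c [0.612 0.104] mean [0.6121 0.1044] wh [0.0488 0.0499] a 85.6 z 0.0489
plate 5033 px 243 314 68 142 c [0.6119 0.1066] mean [0.6121 0.1051] wh [0.0716 0.0708] a 86.1 z 0.0484
riser 1964 px 242 289 297 340 c [ 0.5811 -0.112 ] mean [ 0.5814 -0.1097] wh [0.0509 0.0499] a 82.8 z 0.0489
t 17.35 yaw 85.65 dx dy dz [-0.4553 -0.0692 -0.0499] turn 0.0026 rows 9.0
```

View pics/w8.png

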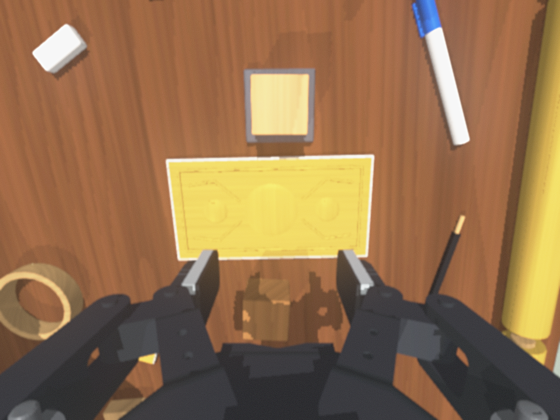

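The stack is centred on the plate (251–308, 75–134 within 243–314), with its top level with the riser at the same measured height.

```bash
python3 -c "
from h import *
goto(.46,-.438,.25,-5)"; python3 -m pendant '-.05 -.01 -.05 .15 .7;-.1 -.02 -.05 .3 .7;-.15 -.035 -.05 .45 .7;-.2 -.05 -.05 .6 .7;-.25 -.065 -.05 .75 .7;-.3 -.08 -.05 .9 .7;-.35 -.09 -.05 1.05 .7;-.4 -.1 -.05 1.2 .7;-.44 -.108 -.05 1.35 .7;-.466 -.109 -.05 1.5 .7;-.466 -.109 -.05 1.582 .7;-.466 -.109 -.05 1.582 .7;-.466 -.109 -.05 1.582 .7;-.466 -.109 -.05 1.582 .7;-.466 -.109 -.05 1.582 .7'
python3 - <<'E'
from h import *
d=snap('wrist','w9'); P=wcloud(d); hsv=cv2.cvtColor(d['pixels'],cv2.COLOR_RGB2HSV); Z=P[...,2]; print(d['s']['tcp_pos'],yaw(d['s']))
ok=(d['range_z']>0)&(d['range_z']>.25)&(abs(P[...,0]-.5)<.17)&(abs(P[...,1]+.438)<.05)
rect(P,ok&(Z>.008)&(Z<.025),'bridge')
E
```

```text
t 17.35 yaw 85.65 dx dy dz [-0.4664 -0.1085 -0.0499] turn -1.5595 rows 10.0
t: 18.85
tcp_pos: [0.4607, -0.4372, 0.2517]
tool_rot: [0.999, -0.043, -0.0, -0.0]
force: [0.4, 0.7, 0.5]
finger_gap: 0.702
gripper_force: 0.0
[ 0.46072669 -0.43717869  0.25166771] -4.899298703687199
bridge 8044 px 256 293 21 260 c [ 0.5001 -0.4377] mean [ 0.5149 -0.4391] wh [0.0401 0.2793] a 84.7 z 0.0149
```

View pics/w9.png

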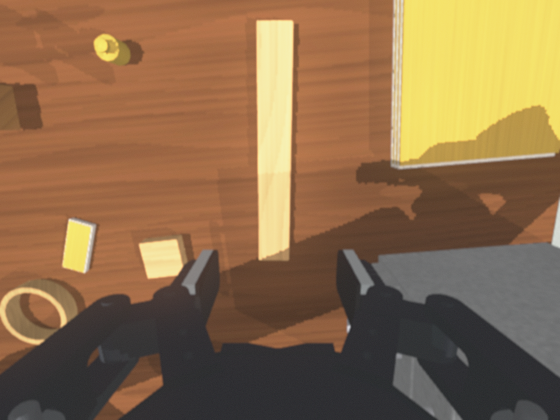

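The bridge lies at columns 256–293, rows 21–260, with its full length visible.

```bash
python3 -c "
from h import *
goto(.5,-.4375,.022,-5.3)"; python3 -m pendant '.03 -.002 .05 .007 .65;.0395 -.003 .1 .007 .65;.0395 -.003 .15 .007 .65;.0395 -.003 .19 .007 .65;.0395 -.003 .19 .007 .65;.0395 -.003 .19 .007 .65;.0395 -.003 .19 .007 .65;.0395 -.003 .19 .007 .65'; python3 -c "
from h import *
goto(.5,-.4375,.022,-5.3)"
```

```text
t 18.9 yaw -4.92 dx dy dz [ 0.0392 -0.0033  0.2298] turn 0.0066 rows 5.0
t: 19.7
tcp_pos: [0.5014, -0.441, 0.0661]
tool_rot: [0.999, -0.048, 0.003, 0.003]
force: [-0.1, 1.0, 0.6]
finger_gap: 0.651
gripper_force: 0.0
t 19.7 yaw -5.45 dx dy dz [-0.0018 -0.0034  0.0441] turn -0.0026 rows 1.0
```

```bash
python3 -m pendant '0 -.001 .02 0 .65;0 -.001 .035 0 .65;0 -.001 .038 0 .65;0 -.001 .038 0 .65;0 -.001 .038 0 .65;0 -.001 .038 0 .65'; python3 -c "
from h import *
goto(.5,-.4375,.022,-5.3)"
```

```text
t: 20.3
tcp_pos: [0.5002, -0.4385, 0.0246]
tool_rot: [0.999, -0.048, 0.0, 0.001]
force: [-0.1, -0.7, 0.1]
finger_gap: 0.653
gripper_force: 0.0
t 20.3 yaw -5.45 dx dy dz [-0.0003 -0.001   0.0026] turn -0.0027 rows 1.0
```

```bash
python3 -m pendant '0 -.001 .002 0 .65;0 -.001 .002 0 .2;0 -.001 .002 0 .2;0 -.001 .002 0 .2;0 -.001 .002 0 .2;0 -.001 .002 0 .2;0 -.001 .002 0 .2;0 -.001 .002 0 .2' 60; python3 -c "
from h import *
s=sense();print(s['tcp_pos'],yaw(s))"; python3 -m pendant '0 0 -.03 0 .2;0 0 -.07 0 .2;0 0 -.11 0 .2;0 0 -.15 0 .2;0 0 -.18 0 .2;0 0 -.18 0 .2;0 0 -.18 0 .2;0 0 -.18 0 .2'; python3 -c "
from h import *
goto(.5965,-.004,.2,81.8)"
```

```text
t: 21.1
tcp_pos: [0.5001, -0.4372, 0.0221]
tool_rot: [0.999, -0.048, 0.0, 0.0]
force: [0.6, 0.9, 4.3]
finger_gap: 0.452
gripper_force: 62.4
[ 0.50011255 -0.43718916  0.02214817] -5.45368846702913
t: 21.9
tcp_pos: [0.4988, -0.4358, 0.1992]
tool_rot: [0.999, -0.048, -0.002, -0.002]
force: [0.2, 0.7, -2.3]
finger_gap: 0.448
gripper_force: 61.8
t 21.9 yaw -5.46 dx dy dz [ 0.0562 -0.4391 -0.0008] turn -1.523 rows 9.0
```

```bash
python3 -m pendant '.005 -.04 -.002 -.12 .2;.01 -.08 -.002 -.25 .2;.015 -.12 -.002 -.38 .2;.02 -.16 -.002 -.51 .2;.025 -.2 -.002 -.64 .2;.03 -.24 -.002 -.77 .2;.035 -.28 -.002 -.9 .2;.04 -.32 -.002 -1.03 .2;.045 -.36 -.002 -1.16 .2;.05 -.4 -.002 -1.29 .2;.056 -.43 -.002 -1.4 .2;.056 -.439 -.002 -1.49 .2;.056 -.439 -.002 -1.523 .2;.056 -.439 -.002 -1.523 .2;.056 -.439 -.002 -1.523 .2;.056 -.439 -.002 -1.523 .2;.056 -.439 -.002 -1.523 .2'
python3 - <<'E'
from h import *
d=snap('wrist','w10'); t=d['s']['tcp_pos']; print(t,yaw(d['s']))
P=wcloud(d);Z=P[...,2];hsv=cv2.cvtColor(d['pixels'],cv2.COLOR_RGB2HSV)
m=(d['range_z']>0)&(Z>.17)&(Z<.21)&(hsv[...,1]>60)&(hsv[...,2]>100)
rect(P,m,'bar')
d=snap('top','t10');P=cloud(d);rect(P,(abs(P[...,2]-.19)<.02)&(abs(P[...,0]-.6)<.06)&(abs(P[...,1])<.17),'bar top')
goto(.5965,-.004,.12,81.8)
E
```

```text
t: 23.6
tcp_pos: [0.5972, -0.0058, 0.2034]
tool_rot: [0.756, 0.654, -0.0, -0.0]
force: [0.4, -0.4, -1.2]
finger_gap: 0.45
gripper_force: 61.8
[ 0.5972175  -0.00584629  0.20340517] 81.74041984320023
bar 31128 px 225 329 0 347 c [0.603  0.0292] mean [0.6048 0.0417] wh [0.1572 0.0422] a 81.7 z 0.1961
bar top 446 px 318 345 160 179 c [ 0.5808 -0.1156] mean [ 0.5795 -0.1155] wh [0.0648 0.0405] a 81.8 z 0.1944
t 23.7 yaw 81.76 dx dy dz [ 0.0016 -0.0011  0.0837] turn -0.0008 rows 2.0
```

View pics/w10.png

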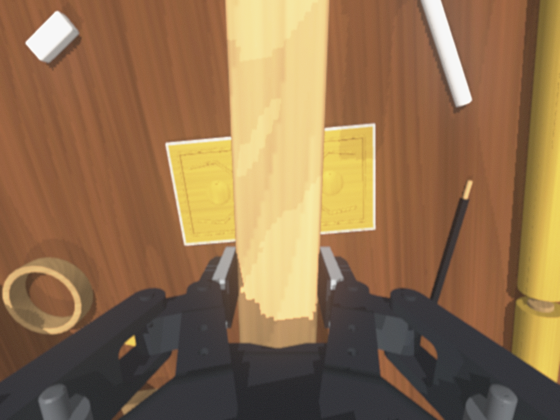

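```bash
python3 -m pendant '.0012 -.0015 .03 0 .2;.0012 -.0015 .06 0 .2;.0012 -.0015 .09 0 .2;.0012 -.0015 .11 0 .2;.0012 -.0015 .12 0 .2;.0012 -.0015 .12 0 .2;.0012 -.0015 .12 0 .2;.0012 -.0015 .12 0 .2;.0012 -.0015 .12 0 .2'; python3 -c "
from h import *
goto(.5957,-.004,.0705,81.8)"
```

```text
t: 24.6
tcp_pos: [0.597, -0.0041, 0.0851]
tool_rot: [0.756, 0.655, 0.001, 0.001]
force: [0.3, -0.1, -0.9]
finger_gap: 0.448
gripper_force: 61.8
t 24.6 yaw 81.81 dx dy dz [-0.0001 -0.0013  0.0146] turn 0.0001 rows 1.0
```

```bash
python3 -m pendant '0 -.0006 .005 0 .2;0 -.0006 .009 0 .2;0 -.0006 .012 0 .2;0 -.0006 .0125 0 .2;0 -.0006 .0125 0 .2;0 -.0006 .0125 0 .2'; python3 -c "
from h import *
goto(.5957,-.004,.0705,81.8)"
```

```text
t: 25.2
tcp_pos: [0.5956, -0.0039, 0.0712]
tool_rot: [0.756, 0.655, 0.0, -0.0]
force: [0.2, 0.2, -1.9]
finger_gap: 0.447
gripper_force: 61.8
t 25.2 yaw 81.81 dx dy dz [-0.0001  0.0001  0.0007] turn 0.0001 rows 1.0
```

```bash
python3 -m pendant '0 0 .0007 0 .2;0 0 .0014 0 .2;0 0 .0016 0 .2;0 0 .0016 0 .2'; python3 -m pendant '0 0 .0016 0 .62;0 0 .0016 0 .62;0 0 .0016 0 .62;0 0 .0016 0 .62;0 0 -.02 0 .62;0 0 -.06 0 .62;0 0 -.1 0 .62;0 0 -.14 0 .62;-.04 0 -.17 0 .62;-.085 0 -.18 0 .62;-.085 0 -.18 0 .62;-.085 0 -.18 0 .62;-.085 0 -.18 0 .62'
cat > br.py <<'E'
from h import *
import sys
d=snap('wrist',sys.argv[1]); t=d['s']['tcp_pos']; print(t,yaw(d['s']))
P=wcloud(d);Z=P[...,2]; ok=d['range_z']>0
m=ok&(abs(Z-.062)<.006)&(abs(P[...,0]-.6)<.07); rect(P,m,'bar wrist')
Q=P[m]; A=np.c_[Q[:,:2]-Q[:,:2].mean(0),np.ones(len(Q))]; print('plane',np.linalg.lstsq(A,Q[:,2],rcond=None)[0])
d=snap('top');P=cloud(d);m=(abs(P[...,2]-.06)<.006)&(abs(P[...,0]-.6)<.07)&(abs(P[...,1])<.19); rect(P,m,'bar top')
m=(abs(P[...,2]-.018)<.03)&(P[...,2]>.015)&(abs(P[...,0]-.6)<.07)&(abs(P[...,1])<.19)
E
python3 br.py w11
```

```text
t: 25.6
tcp_pos: [0.5957, -0.0039, 0.0702]
tool_rot: [0.756, 0.655, 0.0, 0.0]
force: [-0.7, -0.4, 3.6]
finger_gap: 0.448
gripper_force: 62.2
t: 26.9
tcp_pos: [0.5828, -0.0871, 0.2489]
tool_rot: [0.756, 0.655, -0.0, -0.001]
force: [-0.2, -0.3, 0.0]
finger_gap: 0.617
gripper_force: 0.0
[ 0.58275851 -0.0871173   0.24890115] 81.82072033324184
bar wrist 9702 px 257 300 0 243 c [ 0.5934 -0.0277] mean [ 0.5951 -0.0154] wh [0.2361 0.0401] a 81.9 z 0.0629
plane [ 0.00173358 -0.00062979  0.06288639]
bar top 623 px 236 282 164 183 c [0.6059 0.0688] mean [0.6053 0.0699] wh [0.1257 0.0409] a 82.2 z 0.061
```

View pics/w11.png

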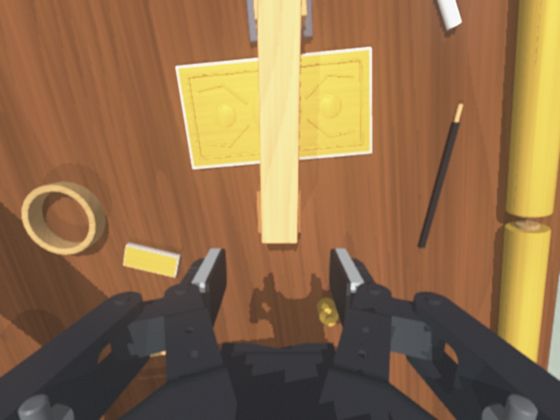

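The bridge lies straight over the riser (258–300, 190–243) and the stack at the top of the image. It is level and clear of the panel.

```bash
python3 -c "
from h import *
goto(.378,.272,.15,82)"; python3 -m pendant '.03 -.025 0 0 .65;.065 -.05 0 0 .65;.1 -.08 0 0 .65;.14 -.11 0 0 .65;.18 -.14 0 0 .65;.22 -.17 0 0 .65;.26 -.2 0 0 .65;.3 -.23 .04 0 .65;.326 -.254 .08 0 .65;.326 -.254 .1 0 .65;.326 -.254 .1 0 .65;.326 -.254 .1 0 .65;.326 -.254 .1 0 .65'
cat > wt.py <<'E'
from h import *
import sys
x,y,zk,z1=map(float,sys.argv[2:6])
d=snap('wrist',sys.argv[1]); t=d['s']['tcp_pos']; print(t,yaw(d['s']))
P=wcloud(d);Z=P[...,2]; ok=(d['range_z']>0)&(np.hypot(P[...,0]-x,P[...,1]-y)<.03)
rect(P,ok&(Z>zk),'knob');rect(P,ok&(Z>z1),'body')
E
python3 wt.py w12 .379 .2755 .043 .022
```

```text
t 27.0 yaw 81.89 dx dy dz [ 0.3261 -0.2535  0.0987] turn -0.0019 rows 8.0
t: 28.3
tcp_pos: [0.38, 0.271, 0.1509]
tool_rot: [0.756, 0.655, 0.001, 0.001]
force: [1.3, 0.8, 0.1]
finger_gap: 0.651
gripper_force: 0.0
[0.37997915 0.27102685 0.15092745] 81.789495514792
knob 22361 px 123 413 249 419 c [0.378  0.2826] mean [0.3791 0.2845] wh [0.0592 0.0276] a 11.1 z 0.2183
body 22361 px 123 413 249 419 c [0.378  0.2826] mean [0.3791 0.2845] wh [0.0592 0.0276] a 11.1 z 0.2183
```

```bash
sed -i "s/ok=(d\['range_z'\]>0)/ok=(d['range_z']>0)\&(Z<t[2]-.03)/" wt.py; python3 wt.py w12 .379 .2755 .043 .022; python3 -c "
from h import *
goto(.378,.275,.024,82)"
```

```text
[0.38019086 0.27088012 0.15118509] 81.75388785226251
knob 485 px 261 285 196 220 c [0.3785 0.2767] mean [0.3787 0.2771] wh [0.0195 0.0193] a 37.6 z 0.0475
body 1394 px 252 294 181 223 c [0.3786 0.2767] mean [0.379  0.2791] wh [0.0349 0.0352] a 63.5 z 0.0327
t 28.4 yaw 81.73 dx dy dz [ 0.0039 -0.0027  0.1272] turn -0.0047 rows 3.0
```

```bash
python3 -m pendant '.005 -.003 0.02 0 .65;.005 -.003 .06 0 .65;.005 -.003 .1 0 .65;.005 -.003 .11 0 .65;.005 -.003 .11 0 .65;.005 -.003 .11 0 .65;.005 -.003 .11 0 .65'; python3 -c "
from h import *
goto(.3777,.2765,.0245,82)"
```

```text
t: 29.1
tcp_pos: [0.3775, 0.2766, 0.0415]
tool_rot: [0.756, 0.655, 0.002, 0.001]
force: [-0.5, 0.8, 0.2]
finger_gap: 0.648
gripper_force: 0.0
t 29.1 yaw 81.79 dx dy dz [-0.0001  0.0002  0.017 ] turn -0.0037 rows 1.0
```

```bash
python3 -m pendant '0 0 .01 0 .65;0 0 .0165 0 .65;0 0 .0165 0 .65;0 0 .0165 0 .2;0 0 .0165 0 .2;0 0 .0165 0 .2;0 0 .0165 0 .2;0 0 .0165 0 .2;0 0 .0165 0 .2' 50; python3 -c "
from h import *
print(sense()['tcp_pos'])"; python3 -m pendant '0 0 -.04 0 .2;0 0 -.09 0 .2;0 0 -.13 0 .2;0 0 -.15 0 .2;0 0 -.15 0 .2;0 0 -.15 0 .2'; python3 -c "
from h import *
goto(.6116,.1042,.16,82)"; python3 wt.py w13 .3785 .276 .043 .022
```

```text
t: 30.0
tcp_pos: [0.3764, 0.2763, 0.0234]
tool_rot: [0.756, 0.655, 0.0, 0.0]
force: [0.7, 0.7, 3.8]
finger_gap: 0.404
gripper_force: 50.4
[0.37643254 0.27634586 0.02340272]
t: 30.6
tcp_pos: [0.3753, 0.2759, 0.1725]
tool_rot: [0.756, 0.655, -0.001, -0.0]
force: [0.2, 0.0, -3.9]
finger_gap: 0.401
gripper_force: 51.5
t 30.6 yaw 81.8 dx dy dz [-0.1362  0.2583  0.0125] turn -0.0034 rows 5.0
[0.3753145  0.27588746 0.17252508] 81.80406450716406Traceback (most recent call last):
  File "wt.py", line 6, in <module>
    rect(P,ok&(Z>zk),'knob');rect(P,ok&(Z>z1),'body')
    ~~~~^^^^^^^^^^^^^^^^^^^^
  File "h.py", line 29, in rect
    r=l==1+np.argmax(st[1:,4]); pts=P[r][:,:2].astype(np.float32); (cx,cy),wh,a=cv2.minAreaRect(pts)
           ~~~~~~~~~^^^^^^^^^^
    return _wrapfunc(a, 'argmax', axis=axis, out=out, **kwds)
    return bound(*args, **kwds)
ValueError: attempt to get argmax of an empty sequence
```

```bash
python3 -m pendant '-.025 .045 0 0 .2;-.05 .09 0 0 .2;-.075 .135 0 0 .2;-.1 .18 0 0 .2;-.12 .225 0 0 .2;-.136 .258 0.01 0 .2;-.136 .258 .04 0 .2;-.136 .258 .06 0 .2;-.136 .258 .065 0 .2;-.136 .258 .065 0 .2;-.136 .258 .065 0 .2;-.136 .258 .065 0 .2'; python3 -c "
from h import *
goto(.6116,.1042,.0857,82)"
```

```text
t: 31.85
tcp_pos: [0.6128, 0.1052, 0.1092]
tool_rot: [0.756, 0.655, 0.001, 0.001]
force: [0.7, -1.0, -3.0]
finger_gap: 0.401
gripper_force: 51.5
t 31.85 yaw 81.84 dx dy dz [-0.0012 -0.001   0.0235] turn -0.0028 rows 1.0
```

```bash
python3 -m pendant '-.001 -.0007 .01 0 .2;-.001 -.0007 .018 0 .2;-.001 -.0007 .02 0 .2;-.001 -.0007 .0215 0 .2;-.001 -.0007 .0215 0 .2;-.001 -.0007 .0215 0 .2'; python3 -c "
from h import *
goto(.6116,.1042,.0857,82)"
```

```text
t: 32.45
tcp_pos: [0.6115, 0.104, 0.0868]
tool_rot: [0.756, 0.655, 0.0, 0.0]
force: [-0.2, -0.3, -2.4]
finger_gap: 0.4
gripper_force: 51.6
t 32.45 yaw 81.81 dx dy dz [0.0002 0.     0.0011] turn -0.0034 rows 1.0
```

```bash
python3 -m pendant '0 0 .0007 0 .2;0 0 .0014 0 .2;0 0 .0017 0 .2;0 0 .0017 0 .2'; python3 -m pendant '0 0 .0017 0 .6;0 0 .0017 0 .6;0 0 .0017 0 .6;0 0 .0017 0 .6;0 0 -.02 0 .62;0 0 -.06 0 .62;0 0 -.1 0 .62;0 0 -.13 0 .62;-.03 0 -.13 0 .62;-.06 0 -.13 0 .62;-.06 0 -.13 0 .62;-.06 0 -.13 0 .62'; python3 -c "
from h import *
goto(.624,-.274,.15,82)"; python3 wt.py w14 .612 .104 .105 .084; python3 -c "
from h import *
d=snap('scene','s14')"
```

```text
t: 32.85
tcp_pos: [0.6116, 0.104, 0.0855]
tool_rot: [0.756, 0.655, 0.0, 0.0]
force: [-0.4, -0.3, 0.5]
finger_gap: 0.399
gripper_force: 51.9
t: 34.05
tcp_pos: [0.6027, 0.0442, 0.2151]
tool_rot: [0.756, 0.654, 0.0, -0.0]
force: [0.5, -0.2, -0.0]
finger_gap: 0.616
gripper_force: 0.0
t 34.05 yaw 81.71 dx dy dz [-0.3118  0.0669  0.0651] turn -0.005 rows 7.0
[0.60273213 0.04417427 0.21511287] 81.7122430555915
knob 560 px 265 290 123 149 c [0.6124 0.1041] mean [0.6125 0.1043] wh [0.0189 0.0188] a 81.5 z 0.1096
body 1578 px 256 299 113 158 c [0.6124 0.1038] mean [0.6126 0.1047] wh [0.0351 0.0346] a 81.8 z 0.0946
```

View pics/s14.png

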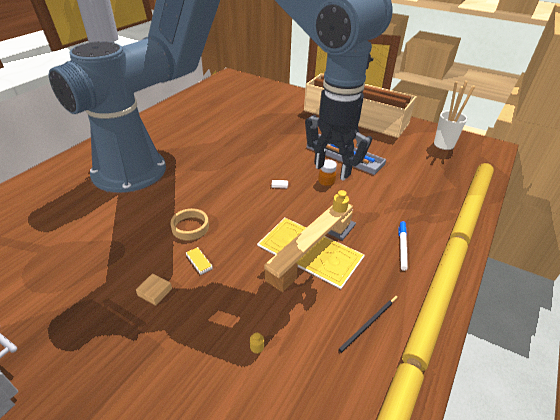

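The large weight stands upright on the bridge over the packers (341,202). The small weight is at (257,343).

```bash
python3 -m pendant '-.05 .01 0 0 .5;-.1 .02 0 0 .5;-.15 .03 0 0 .5;-.2 .04 0.01 0 .5;-.25 .055 .03 0 .5;-.3 .067 .06 0 .5;-.312 .067 .065 0 .5;-.312 .067 .065 0 .5;-.312 .067 .065 0 .5;-.312 .067 .065 0 .5;-.312 .067 .065 0 .5'; python3 wt.py w15 .624 -.272 .033 .019; python3 -c "
from h import *
goto(.624,-.272,.024,82)"
```

```text
t: 35.25
tcp_pos: [0.6253, -0.272, 0.1509]
tool_rot: [0.755, 0.656, 0.0, 0.0]
force: [-1.0, 0.2, -0.5]
finger_gap: 0.499
gripper_force: 0.0
[ 0.6253251  -0.27195234  0.15092885] 81.94048320878397
knob 209 px 269 285 203 218 c [ 0.6257 -0.2715] mean [ 0.6258 -0.2711] wh [0.013  0.0131] a 70.4 z 0.0383
body 704 px 262 291 192 221 c [ 0.6258 -0.2713] mean [ 0.6261 -0.2696] wh [0.025 0.025] a 17.3 z 0.028
t 35.3 yaw 81.93 dx dy dz [-1.00e-04 -1.30e-03  1.27e-01] turn -0.0012 rows 3.0
```

```bash
python3 -m pendant '.0005 -.0005 .03 0 .5;.0005 -.0005 .07 0 .5;.0005 -.0005 .1 0 .5;.0005 -.0005 .11 0 .5;.0005 -.0005 .11 0 .5;.0005 -.0005 .11 0 .5;.0005 -.0005 .11 0 .5'; python3 -c "
from h import *
goto(.6249,-.2714,.0255,82)"
```

```text
t: 36.0
tcp_pos: [0.6257, -0.2739, 0.0423]
tool_rot: [0.756, 0.655, 0.001, 0.002]
force: [0.7, 0.3, 1.1]
finger_gap: 0.498
gripper_force: 0.0
t 36.0 yaw 81.82 dx dy dz [ 0.0024 -0.0011  0.0168] turn -0.0031 rows 1.0
```

```bash
python3 -m pendant '.0008 0 .01 0 .5;.0008 0 .0155 0 .5;.0008 0 .0155 0 .5;.0008 0 .0155 0 .1;.0008 0 .0155 0 .1;.0008 0 .0155 0 .1;.0008 0 .0155 0 .1;.0008 0 .0155 0 .1;.0008 0 .0155 0 .1' 40; python3 -c "
from h import *
print(sense()['tcp_pos'])"; python3 -m pendant '0 0 -.04 0 .1;0 0 -.09 0 .1;0 0 -.13 0 .1;0 0 -.15 0 .1;0 0 -.15 0 .1;0 0 -.15 0 .1'; python3 -c "
from h import *
goto(.5805,-.1118,.16,82)"
```

```text
t: 36.9
tcp_pos: [0.6243, -0.2725, 0.0245]
tool_rot: [0.756, 0.655, -0.0, 0.0]
force: [0.7, -0.4, -0.8]
finger_gap: 0.284
gripper_force: 39.3
[ 0.62434811 -0.2724792   0.02448932]
t: 37.5
tcp_pos: [0.6238, -0.2721, 0.174]
tool_rot: [0.756, 0.655, -0.0, -0.0]
force: [-0.5, -0.0, -2.7]
finger_gap: 0.288
gripper_force: 39.8
t 37.5 yaw 81.81 dx dy dz [ 0.1525 -0.0657  0.014 ] turn -0.0033 rows 4.0
```

```bash
python3 -m pendant '.04 -.016 0 0 .1;.08 -.032 0 0 .1;.12 -.05 0 0 .1;.1515 -.0655 0.01 0 .1;.1515 -.0655 .03 0 .1;.1515 -.0655 .055 0 .1;.1515 -.0655 .065 0 .1;.1515 -.0655 .065 0 .1;.1515 -.0655 .065 0 .1;.1515 -.0655 .065 0 .1'; python3 -c "
from h import *
goto(.5803,-.1128,.087,82)"
```

```text
t: 38.5
tcp_pos: [0.5817, -0.1137, 0.1101]
tool_rot: [0.756, 0.655, 0.0, 0.001]
force: [-0.1, -0.3, -1.1]
finger_gap: 0.285
gripper_force: 39.8
t 38.5 yaw 81.78 dx dy dz [ 0.0007 -0.0015  0.0231] turn -0.0039 rows 1.0
```

```bash
python3 -m pendant '0 -.001 .01 0 .1;0 -.001 .018 0 .1;0 -.001 .02 0 .1;0 -.001 .0215 0 .1;0 -.001 .0215 0 .1;0 -.001 .0215 0 .1;0 -.001 .022 0 .1'; python3 -c "
from h import *
goto(.5803,-.1128,.0865,82)"
```

```text
t: 39.2
tcp_pos: [0.5804, -0.1131, 0.0878]
tool_rot: [0.756, 0.655, 0.0, 0.0]
force: [-0.1, 0.2, -1.5]
finger_gap: 0.283
gripper_force: 39.8
t 39.2 yaw 81.81 dx dy dz [ 0.0002 -0.0001  0.0013] turn -0.0033 rows 1.0
```

```bash
python3 -m pendant '0 0 .0007 0 .1;0 0 .0012 0 .1;0 0 .0016 0 .1;0 0 .0016 0 .1;0 0 .0016 0 .1'; python3 -m pendant '0 0 .0016 0 .5;0 0 .0016 0 .5;0 0 .0016 0 .5;0 0 .0016 0 .5;0 0 -.02 0 .5;0 0 -.06 0 .5;0 0 -.1 0 .5;0 0 -.14 0 .5;-.05 0 -.15 0 .5;-.1 0 -.15 0 .5;-.1 0 -.15 0 .5;-.1 0 -.15 0 .5;-.1 0 -.15 0 .5'; python3 wt.py w16 .581 -.112 .095 .08;  python3 br.py w17;python3 -c "
from h import *
d=snap('scene'); cv2.imwrite('pics/s17.png',cv2.resize(d['pixels'][170:310,230:390,::-1],None,fx=4,fy=4))"
```

```text
t: 39.7
tcp_pos: [0.5801, -0.113, 0.0864]
tool_rot: [0.756, 0.655, 0.0, 0.0]
force: [-1.4, 0.7, 4.5]
finger_gap: 0.28
gripper_force: 40.3
t: 41.0
tcp_pos: [0.5654, -0.2111, 0.2353]
tool_rot: [0.756, 0.655, -0.0, -0.001]
force: [0.1, 0.8, -1.3]
finger_gap: 0.501
gripper_force: 0.0
[ 0.56544044 -0.21105112  0.23534297] 81.81052876846803
knob 241 px 270 287 76 94 c [ 0.5811 -0.1124] mean [ 0.5812 -0.1124] wh [0.0133 0.0133] a 69.8 z 0.1001
body 779 px 264 293 71 103 c [ 0.5813 -0.1125] mean [ 0.5813 -0.113 ] wh [0.0251 0.0247] a 83.9 z 0.09
[ 0.56555992 -0.21064527  0.23535603] 81.86171690938646
bar wrist 4782 px 256 301 0 127 c [ 0.5843 -0.0917] mean [ 0.5852 -0.0856] wh [0.1059 0.0401] a 81.9 z 0.0628
plane [ 0.00129147 -0.00038885  0.06283385]
bar top 823 px 258 336 167 191 c [ 0.591  -0.0356] mean [ 0.5899 -0.0491] wh [0.222  0.0409] a 81.6 z 0.0611
```

View pics/s17.png

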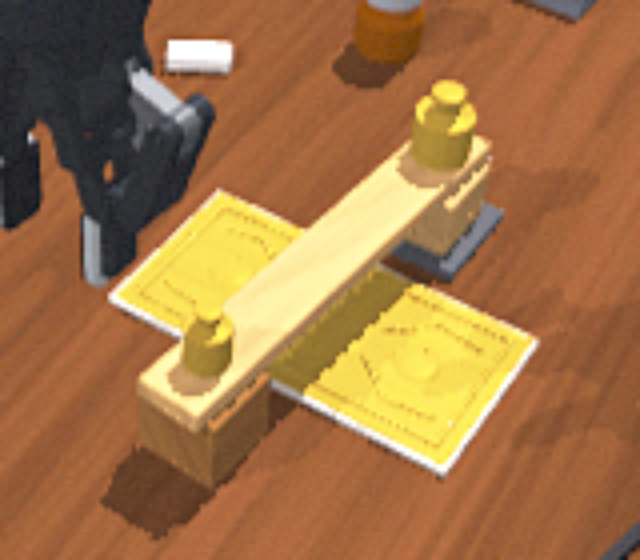

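The bridge lies level across riser and packers. The small weight (207,345) is above the riser, the large one (443,125) above the packers, and the foil is clear.

```bash
python3 -c "
from station import job
print(job.sign_off())"
```

```text
the job is handed in; nothing more can be done
None
```

The hand rest is set up and handed in at about 41 s: thin and thick packers stacked on the base plate within about 1.5 mm of centre, bridge level across riser and packers, large weight above the packers, small one above the riser, foil untouched, and the 20 mm packer left where it lay.

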